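Unlock the polishing hood and hold its guard open

TASK

Open the polishing hood for cleaning: pull the lock pin up out of its sleeve, stand it in the empty cup and let go of it; then squeeze the catch with the round tabs fully home, and after that the catch with the flat tabs. Then take the guard by the upright post on it, swing it out past its click and finish while still holding the post, with the guard wide open, about square to the hood's front; it springs back if let go. Keep the cup standing, and leave everything else on the bench and on the hood where it is.

Things in the scene. Friction and masses are not known exactly. Their poses are not given: they have to be found in the camera images.
- hood: white sheet-metal hood, 400 wide (y), 180 deep (x), 165 high, fixed. Origin: middle of its front's lower edge, on the bench; -x points out of the front (to the robot at yaw 0), z up. The guard closes the front. Catches on the roof 35 behind the front, one at y = +60, one at y = -40 (which is where varies). The pin's sleeve stands in front at x = -26, y = -125: 85 high, 26 outside, 15 bore
- guard (a joint): guard's opening angle (rad): 0 shut, grows as it swings out of the front, clockwise from above, stop at 1.65. Pane in an aluminium frame 210 wide, 12 thick, top 160 above the bench; an ear at height 106 reaches 266 from the hinge, behind the pin. Pin and both catches block it. A spring pulls it shut (2 to 3 N at the post when wide); a plunger clicks at about 0.8, adding about 2.5 N at 0.6 to 0.75
- guard_hinge (a point): point on the guard's upright hinge axis, 158 above the bench; the axis stands 10 in front of the hood's front at hood y = +130
- guard_post: black round upright post, 16 diameter, on the guard's upper edge, to hold it by. It spins freely. Origin on its axis 158 above the bench; top 210 above the bench, free from 170 up. It swings with the guard: when shut at hood x = -32, y = -30; its axis is 161.5 from the hinge axis (160 along the guard, 22 in front of it)
- round_catch: catch with two upright round tabs (14 diameter). Origin: middle of the base's underside on the roof, 165 above the bench, midway between the tabs; axes as the hood's. Tabs side by side along y, centres at +20 and -20 (54 over all), from 6 to 46 above the origin. Squeezed, each moves 10 inwards (34 over all); geared together, about 4 N, they stay where left. Low hooks run forward to the guard
- flat_catch: the same catch but with two flat upright tabs (plates 26 wide along x, 8 thick along y), centres at y = +20 and -20: 48 over the outsides, 28 when squeezed; otherwise as round_catch
- round_tab (a joint): how far each tab of the round catch has moved inwards (m): 0 locked, 0.010 fully home; frees the guard from about 0.006
- flat_tab (a joint): the same for the flat catch
- lock_pin: steel pin, 10 diameter, with a round wooden handle 18 diameter on its upper end, 185 long. Origin: centre of its lower tip; z along the pin to the handle, which is from 129 to 185. At the start it stands loosely in the sleeve, tip 5 above the bench; the sleeve is 85 high with a 15 bore. 60 to 125 g
- cup: empty aluminium cup, 64 outside diameter at the rim, 100 high, 4 wall (inside some 50 wide at the foot), loose, 0.35 kg. Origin: centre of its underside; it may be on either side of the bench
- brush_pot: bystander: pot of the same size holding three brushes up to 195 high; it and the cup may change places. Origin under its centre
- bench_block: bystander: square steel block 70 x 70 x 22, origin under its centre
- hammer: bystander: hammer lying on the bench
- jar: bystander: small jar, 50 diameter, 60 high, origin under its centre
- polish_bar: bystander: pale polishing bar 45 x 100 x 32 lying on the hood's roof behind the catches, origin under its centre
- ring_cone: bystander: steel ring cone 56 diameter at the foot, 112 high, origin under its centre
- tin: bystander: flat tin, 70 diameter, 45 high, origin under its centre

How it is judged (in metres and radians):
On the way, in this order (a step that is already met when the one before it is completed fails the run):
1. the lock pin stands in the cup, let go (horizontal distance between lock_pin and cup below 0.035 m and z of lock_pin in the frame of cup below 0.04 m and angle between cup's own z axis and vertical below 0.2 rad and contact force between the fingers and lock_pin below 0.1 N), for 0.2 s.
2. the round catch is squeezed home (value of joint round_tab above 0.0075 m), for 0.1 s.
3. the flat catch is squeezed home (value of joint flat_tab above 0.0075 m), for 0.1 s.
4. the guard, held by its post, is past its click (value of joint guard above 0.95 rad and contact force between the fingers and guard_post above 0.3 N), for 0.1 s.
At the end, for the whole second after the job is handed in: the guard stands open by more than 1.3 rad (75 deg), at rest, held by the fingers on its post (more than 0.5 N); both catches are squeezed home (over 6.5 of 10 mm); the lock pin stands in the upright cup (tip within 35 mm of its axis and under 40 mm above its foot), not touched by the fingers (all of step 1 and value of joint guard above 1.3 rad and velocity of joint guard between -0.1 and 0.1 rad/s and contact force between the fingers and guard_post above 0.5 N and value of joint each of round_tab, flat_tab above 0.0065 m); the arm keeps its last pose, push and grip.
It fails at once if the flat catch is squeezed before the round one (value of joint flat_tab above 0.005 m and value of joint round_tab below 0.005 m).
It fails at once if a catch is squeezed while the lock pin is still in its sleeve (value of joint any of flat_tab, round_tab above 0.005 m and distance of lock_pin from where it was at the start of the episode below 0.03 m).
It fails at once if the cup is knocked over (angle between cup's own z axis and vertical above 0.7 rad).
It fails at once if another thing on the bench or the hood is displaced by more than 40 mm (distance of any of brush_pot, bench_block, hammer, jar, polish_bar, ring_cone, tin from where it was at the start of the episode above 0.04 m).
It also fails if it takes over 67 s, if anything falls off the work surface, if the arm or the gripper's body presses on something with over 40 N, if the wrist force passes 120 N, or if a joint passes its speed limit or range.

ROBOT

A 7-joint arm with a two-finger parallel gripper is mounted at the origin on the work surface. World frame = base frame: x ahead of the robot, y to its left, z up, the work surface at z = 0. Lengths are in mm, angles in rad, forces in N, time in s.
With the tool pointing down it reaches from about 375 to 925 mm from the base axis. Payload 3.1 kg.
Tool frame: the origin (TCP) lies midway between the tips of the shut fingers; the grasp point (between the pads) lies 19 mm behind it; y points along the fingers, z is the direction in which the jaws open and shut, and the axes are right-handed (so a half turn about y gives the same grasp; the last joint's range is limited). The gripper opens to 85 mm and grips with 20 to 120 N. Pads are 22 mm wide; open, the fingers measure 114 mm over their backs; the gripper's body (76 mm by 85 mm) begins 54 mm behind the grasp point. The pads swing forward as they close: fully open they stand 13 mm farther back than shut.
Start: joints at [1.067, 0.383, 0.044, 1.598, -0.018, 1.161, -0.05], TCP at [256.609, -597.206, 231.269] pointing down, gripper open.
Joint ranges: [-2.61, 2.61], [-0.41, 2.15], [-1.48, 1.57], [0, 2.5], [-1.57, 4.71], [0.05, 1.97], [-2.85, 2.85]. Speed limits (rad/s): [2.79, 2.79, 3.14, 3.14, 3.14, 3.14, 3.14].

INTERFACE

Orientations are given as a unit quaternion [x, y, z, w].
In Python, from cell import r gives the robot as it stands.
- The arm moves only by the shell command python3 -m handwheel 'ROWS' [FORCE]. ROWS is JSON, a list of rows, each a list of 3 entries, a list of its own where there are three numbers: the shift along the tool's x, y, z in m, then the turn about the tool's y in degrees, then the finger opening in m, from 0 to 0.0854. A call has 1 to 5 rows; each row shifts and turns the commanded pose from where the row before left it, along the tool's axes as they then stand; what a row does not reach is not made up. A row lasts 1/8 s, in which the tool goes at most 62.5 mm and 10.7 degrees, less where a joint would pass 70% of its speed; a pose out of reach is approached as far as the arm can. A call with a gripper value outside its range is refused whole. The fingers move at their own pace and stop on an object; FORCE is the grip in N (left out, the last holds). Time passes only in rows, so rows that do not move let the fingers close. It gives the time, the measured TCP pose, the force and the opening at its end, in the units of the state.
- r.state(): the state, without advancing time (a new reading comes with each control period).
- r.camera(name): name is "scene" or "top"; returns the picture (480x640x3 uint8, blue, green, red); there is no depth.
- r.camera_info(name): a dict with "camera_matrix" (3x3 intrinsics, pixels), "dist_coeffs" ([k1, k2, p1, p2, k3] as OpenCV has them; the pictures are not rectified), "rvec" (rotation vector, rad) and "tvec" (3), from world to camera coordinates, as OpenCV has them. Camera axes: x right, y down, z forward; pixel columns grow to the right and rows downward; lengths in mm; the calibration is good to about 2 mm. A picture is of the moment at which its call begins. camera_info takes no time and is no camera call.
- r.hand_in(): hands the job in, once; it reports no verdict.
The state is a dict: "time_s": time; "joint_pos": joint angles; "qvel": joint speeds; "joint_torque": joint torques, N m; "position": TCP position; "orientation": TCP orientation; "wrist_force": force on the tool from outside, world axes, zero at the start; "wrist_torque": the same for the moment, N m; "width": finger opening in mm.
Only numpy, scipy, OpenCV 4.12 (cv2) and the standard library are available. Lean on these libraries where they do the work, as an engineer would, in place of code of your own. Each camera call takes 0.05 s, during which the arm holds its last target. There are 200 camera calls.

## Working session

There is one attempt and no reset: what is moved stays moved. The work goes in short steps, Python scripts to look and compute and a shell command to move; the robot and the scene stay as the last step left them, time stands still between calls to the robot, and variables do not carry over. Pictures are saved under pics/ and viewed, about 8 in all and at most 12, crops included, and the job is handed in when it is done.

```bash
ls; mkdir -p pics; python3 - <<'E'
from cell import r
import cv2,json
s=r.state();print(s)
for n in("scene","top"):
    cv2.imwrite(f"pics/{n}0.png",r.camera(n)); print({k:v for k,v in r.camera_info(n).items()})
E
```

```text
pics
{'time_s': 0.0, 'joint_pos': array([ 1.06720886,  0.3838457 ,  0.0438558 ,  1.59958027, -0.01788718,
        1.16118125, -0.04988743]), 'qvel': array([ 0.0015125 , -0.00067706,  0.00103528, -0.00173925,  0.00155369,
        0.00079834, -0.00139206]), 'joint_torque': array([-2.75925267e-04, -4.33462214e+01,  1.02444068e+00, -2.49514657e+01,
        1.04696868e-02,  1.12144809e-02,  5.99495493e-07]), 'position': array([ 256.190376  , -596.36087115,  229.87767257]), 'orientation': array([-0.14275407,  0.69349098, -0.69170147,  0.14226954]), 'wrist_force': array([ 0.10197661, -0.2569033 , -1.06386478]), 'wrist_torque': array([-0.01617861, -0.0176793 ,  0.02227178]), 'width': 85.31276628353108}
{'camera_matrix': array([[521.12462196,   0.        , 328.21338157],
       [  0.        , 521.12462196, 239.05010291],
       [  0.        ,   0.        ,   1.        ]]), 'dist_coeffs': array([-0.11439356,  0.        ,  0.        ,  0.        ,  0.        ]), 'rvec': array([ 1.95693338,  1.61693448, -0.57900513]), 'tvec': array([-106.37562744, -333.80926169, 1650.14635803])}
{'camera_matrix': array([[443.65670892,   0.        , 322.9453602 ],
       [  0.        , 443.65670892, 243.11057279],
       [  0.        ,   0.        ,   1.        ]]), 'dist_coeffs': array([-0.04130694,  0.        ,  0.        ,  0.        ,  0.        ]), 'rvec': array([ 2.14499445, -2.15076086,  0.14867912]), 'tvec': array([ -17.17464113,  574.95321318, 1070.66793306])}
```

View pics/scene0.png

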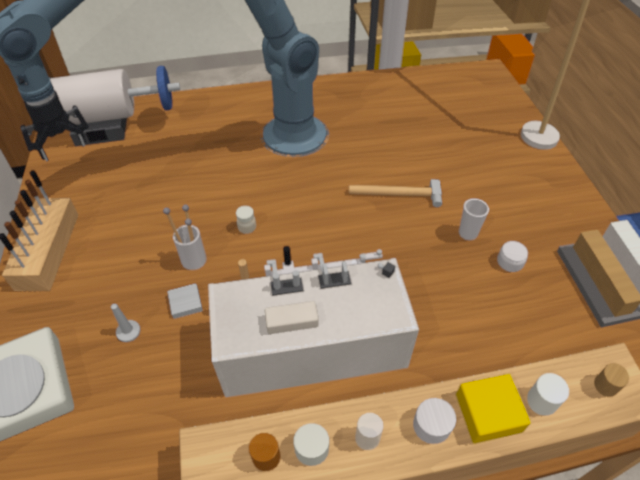

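View pics/top0.png

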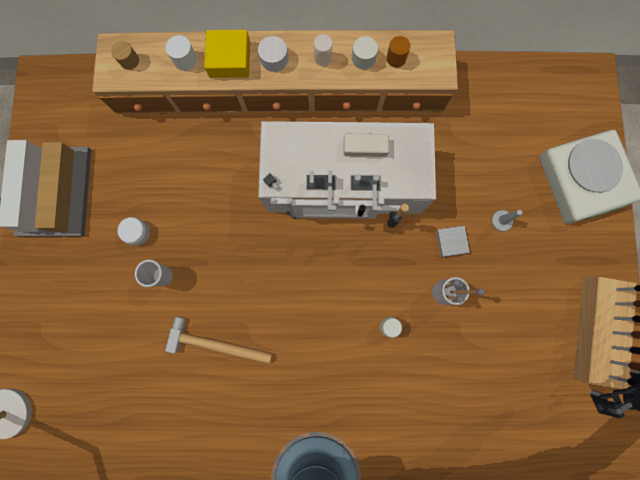

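The cup is at top (150,273) and the brush pot at top (455,291). The hood roof runs from about (261,123) to (434,198), with the pin handle near (404,209) and the post near (361,210). I'll zoom in next.

```bash
cat > h.py <<'E'
import numpy as np, cv2
from scipy.spatial.transform import Rotation as R
from cell import r
def ray(n,uv):
    c=r.camera_info(n); p=cv2.undistortPoints(np.array([[uv]],float),c["camera_matrix"],c["dist_coeffs"])[0,0]
    M=cv2.Rodrigues(c["rvec"])[0]; return -M.T@c["tvec"], M.T@np.r_[p,1]
def plane(n,uv,z):
    o,d=ray(n,uv); return o+d*(z-o[2])/d[2]
def proj(n,P):
    c=r.camera_info(n); return cv2.projectPoints(np.array(P,float).reshape(-1,1,3),c["rvec"],c["tvec"],c["camera_matrix"],c["dist_coeffs"])[0][:,0]
def two(a,b):
    (o1,d1),(o2,d2)=ray("scene",a),ray("top",b)
    s=np.linalg.lstsq(np.c_[d1,-d2],o2-o1,rcond=None)[0]; p,q=o1+s[0]*d1,o2+s[1]*d2
    return (p+q)/2,np.linalg.norm(p-q)
def tool(): 
    s=r.state(); return np.array(s["position"]),R.from_quat(s["orientation"]).as_matrix(),s
E
python3 - <<'E'
from h import *
t=cv2.imread("pics/top0.png"); s=cv2.imread("pics/scene0.png")
a=cv2.resize(t[110:230,250:450],None,fx=4,fy=4,interpolation=cv2.INTER_CUBIC)
cv2.imwrite("pics/t1.png",a)
cv2.imwrite("pics/s1.png",cv2.resize(s[235:395,200:420],None,fx=3.6,fy=3.6,interpolation=cv2.INTER_CUBIC))
p,M,_=tool(); print(p,M)
for n,uv,z in [("cupC",(149,273),100),("pot",(455,291),100)]: print(n,plane("top",uv,z))
E
```

```text
[ 256.25018328 -596.41926491  229.98056871] [[-9.18730076e-01 -1.06236098e-03  3.94884690e-01]
 [-3.94886099e-01  2.15287881e-03 -9.18727563e-01]
 [ 1.25881438e-04 -9.99997118e-01 -2.39742609e-03]]
cupC [496.30998952 392.48101033 100.        ]
pot [ 452.39321234 -327.67616186  100.        ]
```

View pics/t1.png

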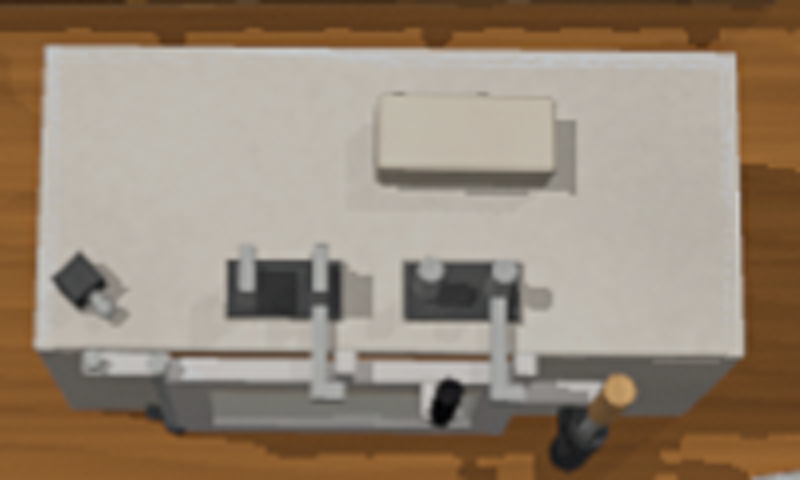

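View pics/s1.png

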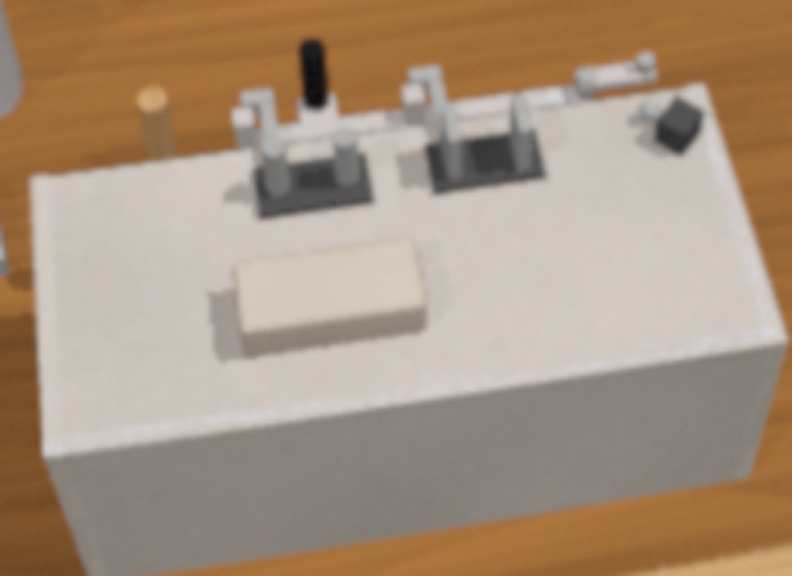

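In the top crop, the round catch is on the right (tabs near (431,270) and (503,270), hood y=-40). The flat catch is on the left (tabs near (247,250) and (320,250)). The pin handle top is at (620,388) and the post top at (452,386). The roof corners are (36,347), (743,353), (737,54) and (46,46).

```bash
cat >> h.py <<'E'
def crop(uv): return (uv[0]/4+250-.375, uv[1]/4+110-.375)
def cs(uv): return (uv[0]/3.6+200-.36, uv[1]/3.6+235-.36)
E
python3 - <<'E'
from h import *
C={k:plane("top",crop(v),165)[:2] for k,v in dict(FL=(36,347),FR=(743,353),BR=(737,54),BL=(46,46)).items()}
H=np.array([[0,200],[0,-200],[180,-200],[180,200]],float); W=np.array([C[k] for k in("FL","FR","BR","BL")])
U,S,Vt=np.linalg.svd((H-H.mean(0)).T@(W-W.mean(0))); Rm=(U@Vt).T; t=W.mean(0)-Rm@H.mean(0)
yaw=np.arctan2(Rm[1,0],Rm[0,0]); print("hood",t,yaw,"res",(H@Rm.T+t-W).round(1).tolist())
W2=[plane("scene",cs(v),165)[:2] for v in((708,86),(33,178),(47,452),(785,338))]
print("scene corners res",(H@Rm.T+t-np.array(W2)).round(1).tolist())
w=lambda h,z:np.r_[Rm@np.array(h,float)+t,z]
inv=lambda P:Rm.T@(P[:2]-t)
print("pin two",*two(cs((153,97)),crop((620,388))),"plane190 top",plane("top",crop((620,388)),190),"scene",plane("scene",cs((153,97)),190),"exp",w((-26,-125),190))
for n,h,z in [("post",(-32,-30),210),("hinge",(-10,130),158),("rc",(35,-40),211),("fc",(35,60),211),("r+",(35,-20),211),("r-",(35,-60),211)]:
    P=w(h,z); a=proj("top",P)[0]; b=proj("scene",P)[0]
    print(n,P.round(1),"t1",((a-(250,110))*4+1.5).round(),"s1",((b-(200,235))*3.6+1.3).round())
s=cv2.imread("pics/scene0.png")
import itertools
# cup, by bright/low saturation contour in top
for nm in("top","scene"):
    im=cv2.imread(f"pics/{nm}0.png"); hsv=cv2.cvtColor(im,cv2.COLOR_BGR2HSV)
    m=(hsv[...,1]<60).astype(np.uint8)*255
    for c in cv2.findContours(m,cv2.RETR_EXTERNAL,cv2.CHAIN_APPROX_NONE)[0]:
        x,y,ww,hh=cv2.boundingRect(c)
        if 200<cv2.contourArea(c)<2500: print(nm,(x,y,ww,hh),cv2.contourArea(c))
E
```

```text
hood [661.37079425 -73.89200108] -0.01356750561971402 res [[-0.2, 0.1], [-1.1, -0.7], [0.8, 0.8], [0.5, -0.1]]
scene corners res [[0.8, -1.6], [2.5, -0.2], [6.0, -0.7], [5.5, 1.6]]
pin two [ 633.05798792 -197.91265407  194.17006426] 0.9676818813547915 plane190 top [ 634.04510659 -198.20404296  190.        ] scene [ 629.64673584 -198.60228651  190.        ] exp [ 633.67730105 -198.52775211  190.        ]
post [ 629.  -103.5  210. ] t1 [450. 389.] s1 [314.  51.]
hinge [653.1  56.2 158. ] t1 [160. 369.] s1 [588.  98.]
rc [ 695.8 -114.4  211. ] t1 [469. 268.] s1 [311. 145.]
fc [697.2 -14.4 211. ] t1 [284. 266.] s1 [489. 120.]
r+ [696.1 -94.4 211. ] t1 [432. 268.] s1 [347. 140.]
r- [ 695.6 -134.4  211. ] t1 [506. 268.] s1 [275. 150.]
top (272, 432, 87, 48) 906.5
top (0, 389, 31, 50) 1171.5
top (590, 371, 50, 47) 990.5
top (380, 318, 22, 20) 315.0
top (165, 317, 20, 36) 365.5
top (433, 277, 36, 28) 690.5
top (135, 260, 37, 27) 738.5
top (437, 226, 33, 31) 748.0
top (118, 217, 32, 28) 664.0
top (492, 210, 31, 21) 381.5
top (352, 36, 26, 33) 640.5
top (258, 36, 30, 36) 809.0
top (165, 35, 32, 35) 741.0
top (314, 34, 18, 32) 417.0
scene (614, 463, 26, 17) 203.0
scene (538, 462, 62, 18) 327.5
scene (294, 423, 35, 42) 1143.5
scene (356, 413, 27, 36) 726.0
scene (414, 398, 42, 45) 1447.5
scene (528, 373, 41, 42) 1217.5
scene (111, 304, 29, 38) 513.5
scene (168, 284, 34, 34) 809.0
scene (558, 245, 82, 81) 1453.5
scene (498, 241, 30, 31) 672.0
scene (173, 219, 33, 50) 881.5
scene (603, 214, 37, 79) 1380.0
scene (236, 206, 19, 27) 372.5
scene (459, 199, 30, 41) 794.0
scene (430, 179, 12, 28) 219.5
scene (0, 150, 33, 117) 1244.5
scene (522, 121, 38, 28) 715.5
scene (415, 36, 76, 23) 1189.0
scene (379, 0, 30, 69) 1447.5
scene (0, 0, 52, 29) 676.5
```

```bash
cat >> h.py <<'E'
t0=np.array([661.4,-73.9]); yaw=-0.01357; Rm=np.array([[np.cos(yaw),-np.sin(yaw)],[np.sin(yaw),np.cos(yaw)]])
def hood(x,y,z): return np.r_[Rm@[x,y]+t0,z]
def to(P,zang=None):
    "tool-axis shift in mm from the measured pose to P; turn (deg) to bring tool z to world angle"
    p,M,s=tool(); print("at",p.round(1),"w",round(s["width"],1),"F",s["wrist_force"].round(1),"t",s["time_s"],"hood",(Rm.T@(p[:2]-t0)).round(1))
    a=np.degrees(np.arctan2(M[1,2],M[0,2])); print("shift",(M.T@(np.array(P)-p)).round(1),"zang",round(a,1),"turn",None if zang is None else round((a-zang+180)%360-180,1))
E
python3 -m handwheel '[[[0,-0.01,0],8,0.085],[[0,-0.01,0],8,0.085],[[0,-0.01,0],8,0.085]]' 60
python3 -c "
from h import *
to(hood(-26,-125,260),-90.8); print(proj('scene',[[496.3,392.5,100],[496.3,392.5,0]]))"
```

```text
time_s: 0.48
position: [256.3, -596.7, 260.7]
orientation: [0.006, 0.708, -0.707, -0.007]
wrist_force: [0.1, -1.0, -0.4]
width: 84.8
at [ 256.3 -596.7  260.7] w 84.8 F [ 0.1 -1.  -0.4] t 0.475 hood [-397.9 -528.3]
shift [-370.3    1.  -404.8] zang -91.0 turn -0.2
[[475.55151265 207.71412985]
 [467.33789322 233.28871116]]
```

```bash

python3 -m handwheel '[[[-0.041,0,-0.045],0,0.085],[[-0.041,0,-0.045],0,0.085],[[-0.041,0,-0.045],0,0.085],[[-0.041,0,-0.045],0,0.085],[[-0.041,0,-0.045],0,0.085]]' >/dev/null
python3 -m handwheel '[[[-0.041,0,-0.045],0,0.06],[[-0.041,0,-0.045],0,0.045],[[-0.041,0,-0.045],0,0.045],[[-0.041,0,-0.045],0,0.045],[[0,0,0],0,0.045]]' > /dev/null
python3 -c "
from h import *
to(hood(-26,-125,153),-90.8); cv2.imwrite('pics/s2.png',cv2.resize(r.camera('scene')[200:320,190:350],None,fx=4,fy=4,interpolation=cv2.INTER_CUBIC))"
```

```text
at [ 634.4 -187.5  260.3] w 45.1 F [-0.7  0.9 -0.5] t 1.725 hood [ -25.4 -114. ]
shift [  0.8 107.2  11.6] zang -90.0 turn 0.8
```

View pics/s2.png

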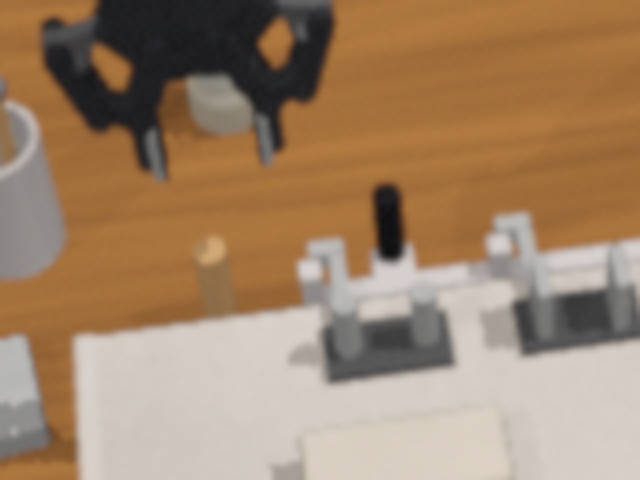

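The fingers hang above the pin handle (crop (210,250)), a little to its left, and the computed shift agrees. I'll descend and grip.

```bash

python3 -m handwheel '[[[0.001,0,0.0115],0.8,0.045],[[0,0.03,0],0,0.045],[[0,0.03,0],0,0.045],[[0,0.03,0],0,0.045],[[0,0.017,0],0,0.045]]' 
python3 -m handwheel '[[[0,0,0],0,0.01],[[0,0,0],0,0.01],[[0,0,0],0,0.01],[[0,0,0],0,0.01],[[0,0,0],0,0.01]]' 60
python3 -c "
from h import *
to(hood(-26,-125,320),-90.8)"
```

```text
time_s: 2.4
position: [638.4, -213.7, 168.6]
orientation: [-0.02, -0.705, 0.709, 0.003]
wrist_force: [0.5, -0.3, 0.8]
width: 45.0
time_s: 3.02
position: [629.8, -204.6, 155.4]
orientation: [0.01, 0.71, -0.704, -0.01]
wrist_force: [-1.4, 6.3, 7.6]
width: 16.6
at [ 629.8 -204.6  155.4] w 16.6 F [-1.4  6.3  7.6] t 3.025 hood [ -29.9 -131.1]
shift [  -3.7 -164.6   -7.5] zang -91.6 turn -0.8
```

```bash

python3 -m handwheel '[[[0,0,0],0,0.01],[[0,0,0],0,0.01],[[0,0,0],0,0.01]]' 
python3 -c "
from h import *
to(hood(-26,-125,320),-90.8)
cv2.imwrite('pics/s3.png',cv2.resize(r.camera('scene')[200:320,190:350],None,fx=4,fy=4,interpolation=cv2.INTER_CUBIC))"
```

```text
time_s: 3.4
position: [629.8, -204.5, 155.4]
orientation: [0.01, 0.71, -0.704, -0.01]
wrist_force: [-1.7, 6.7, 9.4]
width: 16.4
at [ 629.8 -204.5  155.4] w 16.4 F [-1.7  6.7  9.4] t 3.4 hood [ -29.8 -131.1]
shift [  -3.7 -164.5   -7.4] zang -91.6 turn -0.8
```

View pics/s3.png

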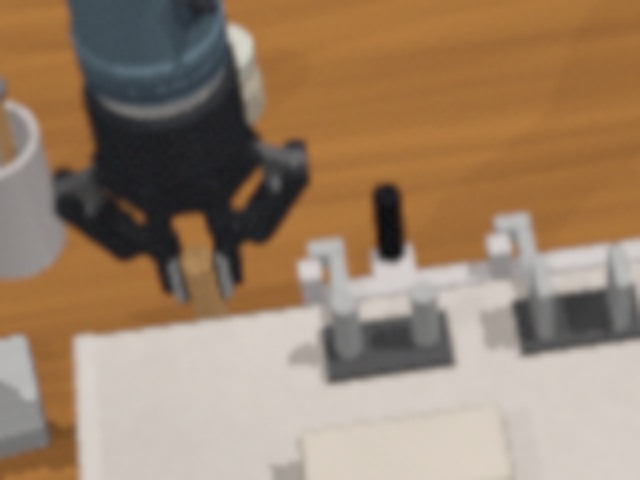

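Handle gripped at crop (200,270), with the post and catches untouched. I'll take out the sideways offset, then lift.

```bash

python3 -m handwheel '[[[0,0,-0.004],0,0.01],[[0,-0.02,-0.002],0,0.01],[[0,-0.03,0],0,0.01],[[0,-0.035,0],0,0.01],[[0,-0.035,0],0,0.01]]' 
python3 -m handwheel '[[[0,-0.04,0],0,0.01],[[0,0,0],0,0.01],[[0,0,0],0,0.01]]' 
python3 -c "
from h import *
to([500,-200,310],-90.8)
cv2.imwrite('pics/s4.png',np.hstack([r.camera('scene')[120:320,190:390],r.camera('top')[120:320,300:500]]))"
```

```text
time_s: 4.08
position: [628.1, -205.5, 274.8]
orientation: [-0.01, -0.706, 0.708, 0.012]
wrist_force: [2.0, -0.2, -1.4]
width: 16.6
time_s: 4.45
position: [628.4, -204.4, 313.2]
orientation: [-0.01, -0.707, 0.707, 0.011]
wrist_force: [-0.5, 0.0, -1.3]
width: 16.6
at [ 628.4 -204.4  313.2] w 16.6 F [-0.5  0.  -1.3] t 4.45 hood [ -31.2 -130.9]
shift [128.5   3.5  -0.6] zang -91.7 turn -0.9
```

View pics/s4.png

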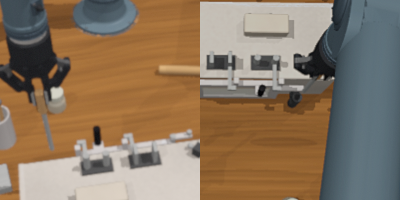

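The pin is out of the sleeve with its tip at about scene (241,270). The hood and post haven't moved. I'll back away first, then carry the pin across.

```bash

python3 -c "
from h import *
p=tool()[0]
for uv in((241,270),(230,218)):
  o,d=ray('scene',uv); print(o+d*(p[1]-o[1])/d[1])"
python3 -m handwheel '[[[0.04,0,0],0,0.01],[[0.045,0,0],0,0.01],[[0.045,0,0],0,0.01],[[0,0,-0.04],0,0.01],[[0,0,-0.055],0,0.01]]' 
python3 -m handwheel '[[[0,0,-0.055],0,0.01],[[0,0,-0.055],0,0.01],[[0,0,-0.055],0,0.01],[[0,0,-0.055],0,0.01],[[0,0,-0.055],0,0.01]]' 
python3 -m handwheel '[[[0,0,-0.055],0,0.01],[[0,0,-0.055],0,0.01],[[0,0,-0.055],0,0.01],[[0,0,-0.04],0,0.01],[[0,0,0],0,0.01]]' 
python3 -m handwheel '[[[0,0,0],0,0.01],[[0,0,0],0,0.01]]' 
python3 -c "
from h import *
to([496.3,392.5,313],-90.8)
s=r.camera('scene');t=r.camera('top');cv2.imwrite('pics/s5.png',cv2.resize(np.hstack([s[90:290,380:580],t[180:380,60:260]]),None,fx=2,fy=2,interpolation=cv2.INTER_CUBIC))"
```

```text
[ 644.70573374 -203.31169101  181.6988877 ]
[ 656.1362399  -203.31169101  354.75313683]
time_s: 5.18
position: [500.6, -105.6, 312.6]
orientation: [-0.011, -0.707, 0.707, 0.013]
wrist_force: [1.2, 0.7, -0.0]
width: 16.6
time_s: 5.8
position: [509.0, 171.7, 312.6]
orientation: [-0.009, -0.707, 0.708, 0.011]
wrist_force: [1.4, 0.2, -1.4]
width: 17.0
time_s: 6.42
position: [512.2, 380.0, 311.9]
orientation: [0.005, 0.707, -0.707, -0.009]
wrist_force: [-0.1, -0.6, -0.6]
width: 16.6
time_s: 6.68
position: [516.3, 373.4, 313.5]
orientation: [-0.01, -0.706, 0.708, 0.011]
wrist_force: [0.5, -0.6, -0.9]
width: 16.3
at [516.3 373.4 313.5] w 16.3 F [ 0.5 -0.6 -0.9] t 6.675 hood [-151.2  445.3]
shift [ 20.6   0.5 -18.5] zang -91.7 turn -0.9
```

View pics/s5.png

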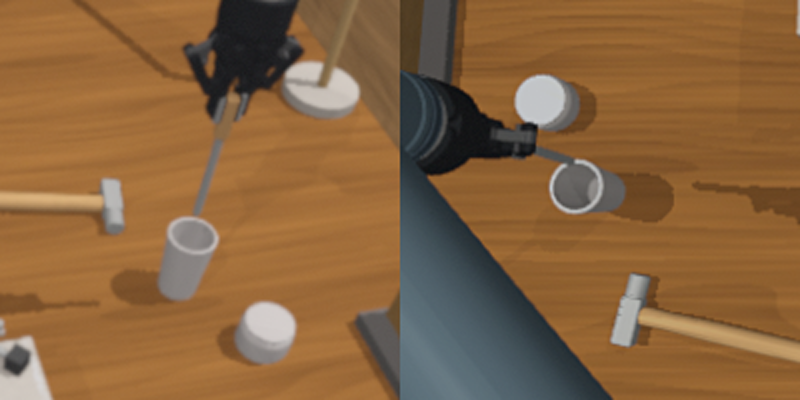

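The tip is at scene (478.5,197) and top (147.5,261), just off the cup rim. The cup is upright.

```bash

python3 -c "
from h import *
print(*two((478.5,197),(147.5,261)))
print('handle',plane('top',(128,251),330))
to([496.3,392.5,313],-90.8)
p,M,_=tool(); print(M.round(3), proj('top',[p,p+[0,0,-150]]),proj('scene',[p,p+[0,0,-150]]))
t=cv2.imread('pics/s5.png')"
```

```text
[518.79249485 374.00445296 163.90890051] 4.061367411661594
handle [520.27632489 342.82043388 330.        ]
at [516.3 373.9 314.2] w 16.5 F [ 0.6  0.3 -0.3] t 6.775 hood [-151.2  445.8]
shift [ 20.5   1.1 -18. ] zang -91.7 turn -0.9
[[-1.     0.    -0.03 ]
 [ 0.03  -0.001 -1.   ]
 [-0.    -1.     0.001]] [[115.3980561  254.16337041]
 [146.51616991 261.92620351]] [[492.08578316 148.69172457]
 [477.24901394 196.41040112]]
```

```bash

python3 -m handwheel '[[[0.0115,0,-0.009],0,0.01],[[0.0115,0,-0.009],0,0.01],[[0,0.02,0],0,0.01],[[0,0,0],0,0.01],[[0,0,0],0,0.01]]' 
python3 -c "
from h import *
to([494,392.5,313],-90.8)
s=r.camera('scene');t=r.camera('top');cv2.imwrite('pics/s6.png',cv2.resize(np.hstack([s[140:260,420:540],t[220:340,90:210]]),None,fx=3,fy=3,interpolation=cv2.INTER_CUBIC))"
```

```text
time_s: 7.4
position: [493.3, 393.5, 293.4]
orientation: [-0.01, -0.707, 0.707, 0.01]
wrist_force: [-0.2, -0.4, -0.8]
width: 16.4
at [493.3 393.5 293.4] w 16.4 F [-0.2 -0.4 -0.8] t 7.4 hood [-174.4  465.1]
shift [ -0.7 -19.6   1. ] zang -91.6 turn -0.8
```

View pics/s6.png

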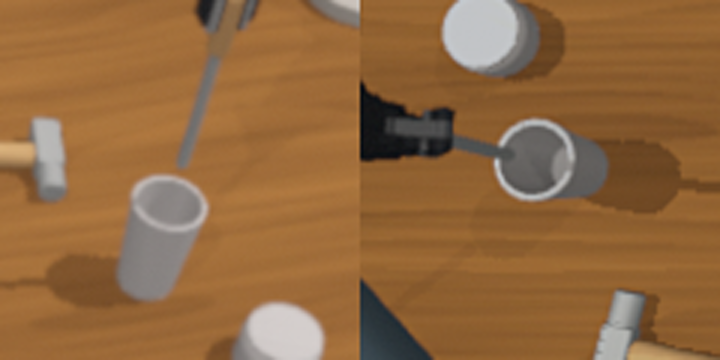

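The tip is at top (140,271.7) and scene (481,194), in line with the cup axis. I'll lower it in.

```bash

python3 -c "
from h import *
print(*two((481,194.3),(140,271.7)))"
python3 -m handwheel '[[[-0.001,0.03,0],0,0.01],[[0,0.03,0],0,0.01],[[0,0.03,0],0,0.01],[[0,0.025,0],0,0.01],[[0,0.012,0],0,0.01]]' 
python3 -m handwheel '[[[0,0.003,0],0,0.01],[[0,0,0],0,0.01],[[0,0,0],0,0.01]]'
python3 -c "
from h import *
to([494,392.5,155],-90.8)"
```

```text
[495.9353684  395.29274405 147.17341611] 1.4529253992663167
time_s: 8.12
position: [493.9, 393.5, 165.9]
orientation: [-0.009, -0.707, 0.708, 0.01]
wrist_force: [0.4, -0.2, -0.7]
width: 16.8
time_s: 8.5
position: [494.7, 395.1, 165.7]
orientation: [0.01, 0.708, -0.706, -0.009]
wrist_force: [-0.5, 0.1, -1.0]
width: 16.3
at [494.7 395.1 165.7] w 16.3 F [-0.5  0.1 -1. ] t 8.5 hood [-173.1  466.6]
shift [ 0.6 10.7  2.6] zang -91.6 turn -0.8
```

```bash

python3 -m handwheel '[[[0,0.005,0.001],0,0.01],[[0,0.004,0],0,0.01],[[0,0,0],0,0.01],[[0,0,0],0,0.01]]'
python3 -m handwheel '[[[0,0,0],0,0.03],[[0,0,0],0,0.045],[[0,0,0],0,0.06],[[0,0,0],0,0.06],[[0,0,0],0,0.06]]'
python3 -m handwheel '[[[0,-0.02,0],0,0.06],[[0,-0.03,0],0,0.06],[[0,-0.04,0],0,0.06],[[0,-0.05,0],0,0.06],[[0,-0.05,0],0,0.06]]'
python3 -c "
from h import *
to(hood(-150,-40,330),-90.8)
s=r.camera('scene');t=r.camera('top');cv2.imwrite('pics/s7.png',cv2.resize(np.hstack([s[140:260,420:540],t[220:340,90:210]]),None,fx=3,fy=3,interpolation=cv2.INTER_CUBIC))"
```

```text
time_s: 9.0
position: [494.2, 393.5, 155.8]
orientation: [0.01, 0.707, -0.707, -0.009]
wrist_force: [-0.4, 0.1, 2.6]
width: 16.3
time_s: 9.62
position: [493.9, 393.3, 155.2]
orientation: [-0.01, -0.707, 0.707, 0.01]
wrist_force: [0.6, 0.1, -0.1]
width: 60.2
time_s: 10.25
position: [493.7, 393.5, 348.6]
orientation: [0.01, 0.707, -0.707, -0.009]
wrist_force: [1.4, 0.6, 0.2]
width: 59.9
at [493.7 393.5 348.6] w 59.9 F [1.4 0.6 0.2] t 10.25 hood [-174.   465.1]
shift [-30.6  18.  504.8] zang -91.5 turn -0.7
```

View pics/s7.png

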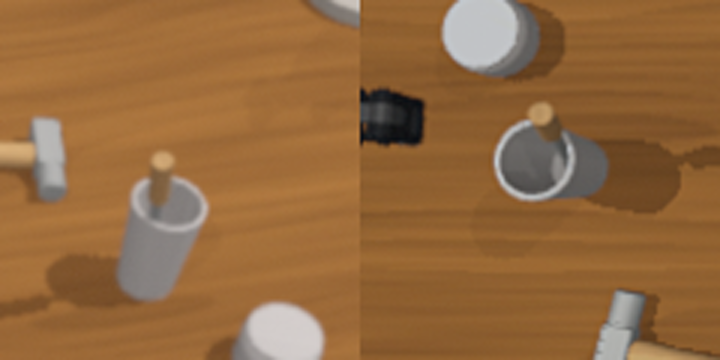

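The pin stands in the upright cup, leaning on the rim with its handle at top crop (540,115), and it has been let go. That makes 10 views used, so I'll check numerically from here. Next is the round catch.

```bash

python3 -m handwheel '[[[-0.024,0,0.056],-0.7,0.066],[[-0.024,0,0.056],0,0.066],[[-0.024,0,0.056],0,0.066],[[-0.024,0.01,0.056],0,0.066],[[-0.024,0.01,0.056],0,0.066]]' >/dev/null
python3 -m handwheel '[[[-0.024,0.015,0.056],0,0.066],[[-0.024,0.015,0.056],0,0.066],[[-0.024,0.02,0.056],0,0.066],[[-0.024,0.02,0.056],0,0.066],[[0,0,0],0,0.066]]' >/dev/null
python3 -m handwheel '[[[0,0,0],0,0.066],[[0,0,0],0,0.066],[[0,0,0],0,0.066]]' 
python3 -c "
from h import *
to(hood(35,-40,178),-90.8)
print(proj('top',[hood(35,-20,211),hood(35,-60,211)]))"
```

```text
time_s: 11.98
position: [700.7, -108.2, 257.7]
orientation: [0.005, 0.707, -0.707, -0.003]
wrist_force: [-0.7, -0.3, -0.4]
width: 65.9
at [ 700.7 -108.2  257.7] w 65.9 F [-0.7 -0.3 -0.4] t 11.975 hood [ 39.8 -33.8]
shift [ 4.9 79.7  6.3] zang -90.7 turn 0.1
[[357.60348185 176.52067378]
 [376.07925881 176.72957556]]
```

```bash

python3 -m handwheel '[[[0.005,0.0,0.006],0,0.07],[[0,0.015,0],0,0.07],[[0,0,0],0,0.07],[[0,0,0],0,0.07]]' 
python3 -c "
from h import *
to(hood(35,-40,178),-90.8)
s=r.camera('scene');cv2.imwrite('pics/s8.png',cv2.resize(s[210:330,220:380],None,fx=4,fy=4,interpolation=cv2.INTER_CUBIC))"
```

```text
time_s: 12.48
position: [695.0, -116.6, 240.7]
orientation: [0.005, 0.707, -0.707, -0.006]
wrist_force: [-0.6, -0.1, -0.1]
width: 69.8
at [ 695.  -116.6  240.7] w 69.8 F [-0.6 -0.1 -0.1] t 12.475 hood [ 34.1 -42.2]
shift [-0.9 62.7 -2.2] zang -90.8 turn -0.0
```

View pics/s8.png

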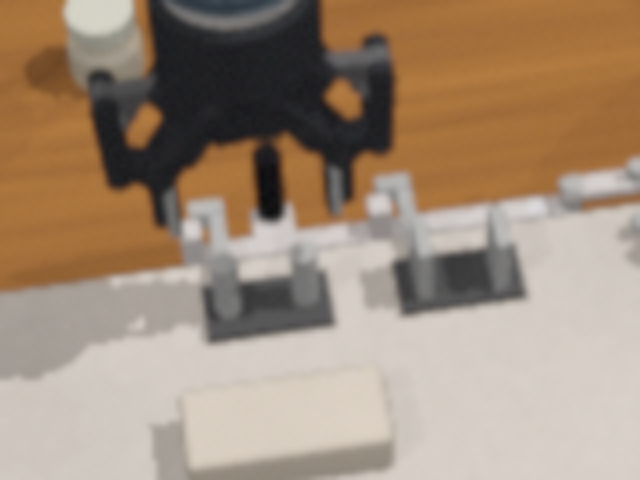

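The open fingers straddle the round catch, with its tabs at crop (225,285) and (305,275) and no contact with the flat catch. I'll go down and squeeze.

```bash

python3 -m handwheel '[[[-0.001,0.02,-0.001],0,0.068],[[0,0.02,0],0,0.068],[[0,0.015,0],0,0.068],[[0,0.007,0],0,0.068],[[0,0,0],0,0.068]]' 
python3 -c "
from h import *
to(hood(35,-40,178),-90.8)"
python3 -m handwheel '[[[0,0,0],0,0.05],[[0,0,0],0,0.045],[[0,0,0],0,0.04],[[0,0,0],0,0.036],[[0,0,0],0,0.03]]' 30
python3 -m handwheel '[[[0,0,0],0,0.03],[[0,0,0],0,0.03],[[0,0,0],0,0.03],[[0,0,0],0,0.03]]' 40
python3 -c "
from h import *
to(hood(35,-40,178),-90.8)"
```

```text
time_s: 13.15
position: [695.8, -115.7, 178.3]
orientation: [0.005, 0.707, -0.707, -0.006]
wrist_force: [-0.2, 0.2, 1.0]
width: 67.8
at [ 695.8 -115.7  178.3] w 67.8 F [-0.2  0.2  1. ] t 13.15 hood [ 35.  -41.3]
shift [-0.   0.3 -1.3] zang -90.8 turn -0.0
time_s: 13.78
position: [697.5, -114.3, 181.1]
orientation: [0.006, 0.708, -0.707, -0.004]
wrist_force: [-0.4, 4.4, 6.1]
width: 32.1
time_s: 14.28
position: [697.5, -114.3, 181.2]
orientation: [0.006, 0.708, -0.707, -0.004]
wrist_force: [-0.0, 4.0, 6.3]
width: 31.5
at [ 697.5 -114.3  181.2] w 31.5 F [-0.   4.   6.3] t 14.275 hood [ 36.6 -39.9]
shift [1.6 3.2 0.1] zang -90.8 turn 0.0
```

The width settled at 31.5, against about 32 expected for home (it reads about 1.5 low, as it did on the handle). Next I'll release, lift and move to the flat catch.

```bash

python3 -m handwheel '[[[0,0,0],0,0.05],[[0,0,0],0,0.066],[[0,0,0],0,0.066],[[0,-0.03,0],0,0.066],[[0,-0.04,0],0,0.066]]' 
python3 -m handwheel '[[[0,0,-0.05],0,0.066],[[0,0,-0.05],0,0.066],[[0,0,0],0,0.066],[[0,0,0],0,0.066],[[0,0,0],0,0.066]]' 
python3 -c "
from h import *
to(hood(35,60,183),-90.8)"
```

```text
time_s: 14.9
position: [694.9, -116.4, 247.8]
orientation: [-0.004, -0.707, 0.707, 0.007]
wrist_force: [0.2, -0.2, 0.2]
width: 65.8
time_s: 15.52
position: [697.8, -18.8, 249.0]
orientation: [-0.006, -0.706, 0.708, 0.007]
wrist_force: [0.1, 0.1, 0.1]
width: 66.1
at [697.8 -18.8 249. ] w 66.1 F [0.1 0.1 0.1] t 15.525 hood [35.6 55.6]
shift [ 0.6 66.  -4.5] zang -91.1 turn -0.3
```

```bash

python3 -m handwheel '[[[0.0005,0.0,-0.004],0,0.066],[[0,0.02,0],0,0.066],[[0,0.02,0],0,0.066],[[0,0.02,0],0,0.066],[[0,0.006,0],0,0.066]]' 
python3 -m handwheel '[[[0,0,0],0,0.066],[[0,0,0],0,0.066]]' 
python3 -c "
from h import *
to(hood(35,60,183),-90.8)"
python3 -m handwheel '[[[0,0,0],0,0.05],[[0,0,0],0,0.04],[[0,0,0],0,0.035],[[0,0,0],0,0.03],[[0,0,0],0,0.024]]' 30
python3 -m handwheel '[[[0,0,0],0,0.024],[[0,0,0],0,0.024],[[0,0,0],0,0.024],[[0,0,0],0,0.024]]' 40
python3 -c "
from h import *
to(hood(35,60,183),-90.8)"
```

```text
time_s: 16.15
position: [695.4, -12.0, 179.8]
orientation: [-0.003, -0.707, 0.707, 0.007]
wrist_force: [-0.1, -0.6, -0.0]
width: 65.9
time_s: 16.4
position: [698.1, -11.6, 184.4]
orientation: [0.006, 0.707, -0.707, -0.005]
wrist_force: [-0.7, 0.6, 0.4]
width: 65.7
at [698.1 -11.6 184.4] w 65.7 F [-0.7  0.6  0.4] t 16.4 hood [35.9 62.8]
shift [0.9 1.4 2.8] zang -90.8 turn -0.0
time_s: 17.02
position: [698.3, -14.2, 184.7]
orientation: [-0.007, -0.706, 0.708, 0.005]
wrist_force: [-0.2, -5.7, 5.7]
width: 26.2
time_s: 17.52
position: [698.2, -14.2, 184.8]
orientation: [-0.007, -0.706, 0.708, 0.005]
wrist_force: [-0.4, -5.6, 5.7]
width: 26.1
at [698.2 -14.2 184.8] w 26.1 F [-0.4 -5.6  5.7] t 17.525 hood [36.  60.2]
shift [1.  1.8 0.2] zang -90.9 turn -0.1
```

26.1 (about 28 true), so that catch is home too. I'll release, lift and check the wrist joint range before turning for the post.

```bash

python3 -m handwheel '[[[0,0,0],0,0.05],[[0,0,0],0,0.066],[[0,0,0],0,0.066],[[0,-0.03,0],0,0.066],[[0,-0.04,0],0,0.066]]' 
python3 -c "
from h import *
to(hood(-32,-30,250),-0.8); print(r.state()['joint_pos'].round(2))
h=np.array([-10,130])
for d in range(0,96,10):
    a=np.radians(d); q=h+160*np.array([-np.sin(a),-np.cos(a)])+22*np.array([-np.cos(a),np.sin(a)]); print(d,q.round(),hood(*q,0).round()[:2])
"
```

```text
time_s: 18.15
position: [695.9, -10.7, 251.9]
orientation: [0.003, 0.707, -0.707, -0.006]
wrist_force: [0.1, -0.6, 1.0]
width: 66.0
at [695.9 -10.7 251.9] w 66.0 F [ 0.1 -0.6  1. ] t 18.15 hood [33.7 63.7]
shift [65.7  2.1 93.7] zang -90.8 turn -90.0
[ 0.2   0.48 -0.35  1.43  0.17  1.26 -1.74]
0 [-32. -30.] [ 629. -103.]
10 [-59. -24.] [602. -97.]
20 [-85. -13.] [576. -86.]
30 [-109.    2.] [552. -70.]
40 [-130.   22.] [532. -51.]
50 [-147.   44.] [515. -28.]
60 [-160.   69.] [503.  -3.]
70 [-168.   96.] [495.  24.]
80 [-171.  124.] [492.  52.]
90 [-170.  152.] [493.  80.]
```

```bash

python3 -m handwheel '[[[0,0,0],-10,0.06],[[0,0,0],-10,0.06],[[0,0,0],-10,0.06],[[0,0,0],-10,0.06],[[0,0,0],-10,0.06]]' >/dev/null
python3 -m handwheel '[[[0,0,0],-10,0.06],[[0,0,0],-10,0.05],[[0,0,0],-10,0.05],[[0,0,0],-10,0.05],[[0,0,0],0,0.05]]' 
python3 -c "
from h import *
to(hood(-32,-30,250),-0.8)"
```

```text
time_s: 19.4
position: [697.1, -10.9, 253.0]
orientation: [-0.496, 0.505, -0.503, 0.496]
wrist_force: [0.1, -1.0, 0.3]
width: 50.1
at [697.1 -10.9 253. ] w 50.1 F [ 0.1 -1.   0.3] t 19.4 hood [34.8 63.5]
shift [ 93.6   3.  -66.6] zang -0.9 turn -0.1
```

```bash

python3 -m handwheel '[[[0.032,0,-0.022],0,0.05],[[0.031,0,-0.022],0,0.05],[[0.031,0,-0.022],0,0.05],[[0,0,0],0,0.05],[[0,0,0],0,0.05]]' 
python3 -m handwheel '[[[0,0,0],0,0.05],[[0,0,0],0,0.05]]' 
python3 -c "
from h import *
to(hood(-32,-30,177),-0.8)
s=r.camera('scene');cv2.imwrite('pics/s9.png',cv2.resize(s[210:330,220:380],None,fx=4,fy=4,interpolation=cv2.INTER_CUBIC))"
```

```text
time_s: 20.02
position: [630.3, -103.7, 253.6]
orientation: [-0.496, 0.504, -0.504, 0.496]
wrist_force: [0.3, 0.2, 0.2]
width: 49.9
time_s: 20.27
position: [630.5, -102.9, 253.5]
orientation: [-0.496, 0.503, -0.503, 0.497]
wrist_force: [0.2, 0.6, -0.0]
width: 50.2
at [ 630.5 -102.9  253.5] w 50.2 F [ 0.2  0.6 -0. ] t 20.275 hood [-30.5 -29.4]
shift [ 0.7 76.5 -1.6] zang -0.7 turn 0.1
```

View pics/s9.png

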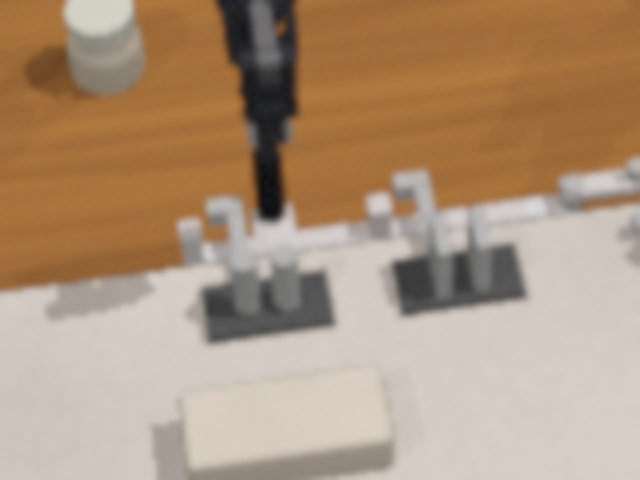

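Both catches are squeezed in (tab pairs at crop (245,290)/(287,280) and (440,265)/(480,260)), and the gripper is over the post at (268,190). The image budget is spent. I'll go down and grip.

```bash

python3 -m handwheel '[[[0,0.02,-0.0015],0,0.05],[[0,0.02,0],0,0.05],[[0,0.02,0],0,0.05],[[0,0.013,0],0,0.05],[[0,0,0],0,0.05]]' 
python3 -m handwheel '[[[0,0,0],0,0.03],[[0,0,0],0,0.02],[[0,0,0],0,0.005],[[0,0,0],0,0.005],[[0,0,0],0,0.005]]' 70
python3 -c "
from h import *
to(hood(-59,-24,179),-0.8)"
```

```text
time_s: 20.95
position: [627.2, -104.7, 178.3]
orientation: [-0.497, 0.505, -0.503, 0.496]
wrist_force: [-0.3, -0.2, 0.6]
width: 50.4
time_s: 21.58
position: [628.7, -104.8, 181.7]
orientation: [0.496, -0.503, 0.504, -0.496]
wrist_force: [-2.8, -0.5, 5.6]
width: 13.7
at [ 628.7 -104.8  181.7] w 13.7 F [-2.8 -0.5  5.6] t 21.575 hood [-32.3 -31.4]
shift [ -7.3   2.7 -26.7] zang -0.9 turn -0.1
```

```bash
cat >> h.py <<'E'
def guard():
    p,M,s=tool(); q=Rm.T@(p[:2]-t0)-[-10,130]
    a=np.degrees(np.arctan2(-q[0],-q[1])-np.arctan2(22,160)); print("guard",a.round(1),"rad",np.radians(a).round(2),"radius",np.linalg.norm(q).round(1),"z",p[2].round(1),"w",round(s["width"],1),"F",s["wrist_force"].round(1),"zang",np.degrees(np.arctan2(M[1,2],M[0,2])).round(1),"J",s["joint_pos"].round(2),"t",s["time_s"])
E
python3 -m handwheel '[[[0,-0.002,0],0,0.005],[[-0.0025,0,-0.0139],5,0.005],[[-0.0025,0,-0.0139],5,0.005],[[-0.0025,0,-0.0139],5,0.005],[[0,0,0],0,0.005]]' 
python3 -c "
from h import *
guard()"
```

```text
time_s: 22.2
position: [587.3, -93.1, 181.8]
orientation: [0.427, -0.564, 0.564, -0.427]
wrist_force: [0.2, -0.5, -2.8]
width: 13.9
guard 15.2 rad 0.27 radius 163.2 z 181.8 w 13.9 F [ 0.2 -0.5 -2.8] zang -15.8 J [ 0.57  0.39 -0.59  1.76  0.25  1.07 -0.38] t 22.2
```

```bash

python3 -m handwheel '[[[-0.0025,0,-0.0139],5,0.005],[[-0.0025,0,-0.0139],5,0.005],[[-0.0025,0,-0.0139],5,0.005],[[-0.0025,0,-0.0139],5,0.005],[[-0.0025,0,-0.0139],5,0.005]]' 
python3 -c "
from h import *
guard()"
python3 -m handwheel '[[[-0.0025,0,-0.0139],5,0.005],[[-0.0025,0,-0.0139],5,0.005],[[-0.0025,0,-0.0139],5,0.005],[[-0.0025,0,-0.0139],5,0.005],[[-0.0025,0,-0.0139],5,0.005]]' 
python3 -c "
from h import *
guard()"
```

```text
time_s: 22.82
position: [532.7, -54.7, 181.9]
orientation: [0.293, -0.642, 0.645, -0.294]
wrist_force: [6.2, -6.8, -8.6]
width: 13.8
guard 38.8 rad 0.68 radius 163.8 z 181.9 w 13.8 F [ 6.2 -6.8 -8.6] zang -41.0 J [ 0.51  0.27 -0.56  1.9   0.17  1.01 -0.83] t 22.825
time_s: 23.45
position: [496.5, 7.8, 181.7]
orientation: [0.148, -0.691, 0.692, -0.146]
wrist_force: [-1.6, -2.2, -1.2]
width: 14.2
guard 64.2 rad 1.12 radius 164.0 z 181.7 w 14.2 F [-1.6 -2.2 -1.2] zang -66.0 J [ 0.41  0.19 -0.55  1.98  0.12  1.   -1.35] t 23.45
```

Past the click. I'll take it on to about square, then let it settle.

```bash

python3 -m handwheel '[[[-0.0025,0,-0.0139],5,0.005],[[-0.0025,0,-0.0139],5,0.005],[[-0.0025,0,-0.0139],5,0.005],[[-0.0025,0,-0.0139],5,0.005],[[-0.001,0,-0.006],3,0.005]]' 
python3 -m handwheel '[[[0,0,0],0,0.005],[[0,0,0],0,0.005],[[0,0,0],0,0.005],[[0,0,0],0,0.005]]' 
python3 - <<'E'
from h import *
guard()
t=r.camera('top');s=r.camera('scene');cv2.imwrite('pics/t10.png',t)
# pin/cup and bystanders: change since start, at bench objects; catches
t_=cv2.imread('pics/top0.png');s_=cv2.imread('pics/scene0.png');s7=cv2.imread('pics/s9.png')
d=lambda a,b,x,y,w,h:round(float(cv2.absdiff(a[y:y+h,x:x+w],b[y:y+h,x:x+w]).mean()),1)
for n,b in dict(tin=(118,217,32,28),hammer=(165,317,105,45),jar=(380,318,22,20),pot=(433,277,36,28),block=(437,226,33,31),cone=(492,210,31,21),bar=(343,132,46,24)).items(): print(n,d(t,t_,*b))
for n,b in dict(tin=(498,241,30,31),cup=(459,199,30,41),hammer=(350,179,92,28),pot=(173,219,33,50)).items(): print('scene',n,d(s,s_,*b))
c=lambda im:[(x,y,w,h) for x,y,w,h in (cv2.boundingRect(k) for k in cv2.findContours(((cv2.cvtColor(im,cv2.COLOR_BGR2HSV)[...,1]<60)*255).astype(np.uint8),cv2.RETR_EXTERNAL,cv2.CHAIN_APPROX_NONE)[0]) if 440<x<520 and 180<y<260 and w*h>300]
print('scene cup/tin boxes',c(s),c(s_))
E
```

```text
time_s: 24.08
position: [489.8, 71.4, 181.7]
orientation: [0.009, -0.706, 0.708, -0.006]
wrist_force: [-4.4, -2.6, 2.4]
width: 13.8
time_s: 24.58
position: [489.8, 70.4, 181.7]
orientation: [0.009, -0.707, 0.708, -0.006]
wrist_force: [-5.8, -0.9, 2.3]
width: 13.7
guard 86.4 rad 1.51 radius 164.0 z 181.7 w 13.7 F [-5.8 -0.9  2.3] zang -88.8 J [ 0.28  0.19 -0.55  1.99  0.12  1.   -1.88] t 24.575
tin 4.6
hammer 11.1
jar 11.3
pot 4.1
block 4.6
cone 4.2
bar 5.0
scene tin 4.5
scene cup 6.4
scene hammer 13.3
scene pot 7.0
scene cup/tin boxes [(498, 241, 30, 31), (459, 199, 30, 41)] [(498, 241, 30, 31), (459, 199, 30, 41)]
```

```bash
python3 - <<'E'
from h import *
s=r.camera('scene')
up=lambda a,f:cv2.resize(a,None,fx=f,fy=f,interpolation=cv2.INTER_CUBIC)
a,b=up(s[140:260,420:540],3),cv2.imread('pics/s7.png')[:,:360]
print('pin handle+cup diff',cv2.absdiff(a,b)[140:310,110:215].mean().round(1))
a,b=up(s[210:330,220:380],4),cv2.imread('pics/s9.png')
print('catch tabs diff',cv2.absdiff(a,b)[245:345,195:335].mean().round(1),cv2.absdiff(a,b)[240:315,390:530].mean().round(1))
guard(); print(abs(r.state()['qvel']).max().round(4)); print(r.hand_in())
E
```

```text
pin handle+cup diff 1.5
catch tabs diff 5.8 0.8
guard 86.4 rad 1.51 radius 164.0 z 181.7 w 13.7 F [-5.9 -2.2  1.9] zang -88.8 J [ 0.28  0.19 -0.55  1.99  0.12  1.   -1.88] t 24.725
0.0033
the job is handed in; nothing more can be done
None
```

The job is done and handed in at 24.7 s; the hand-in gives no verdict. I pulled the pin out, stood it in the cup and let go. Then I squeezed the round catch, then the flat one, gripped the post and swung the guard out past its click.

**Last checks**
- **Guard:** it is at about 1.51 rad (86°), worked out from the TCP pose rather than measured directly. The arm was at rest and still gripping the post, at a 13.7 mm reading with 70 N commanded.
- **Catches:** both squeezed to the fully home width (31.5 and 26.1 mm read, with readings about 2 mm low). The flat catch's picture is unchanged since the squeeze. The round catch's differs slightly (5.8 grey levels), most likely from the guard in front of it having moved.
- **Pin and cup:** unchanged since I let go. The pin leans on the rim of the upright cup.
- **Other things on the bench and hood:** the tin, brush pot, block, ring cone and polish bar look unmoved.
- **Checks that did not confirm:** the hammer and jar areas differ by 11–13 grey levels. I put this down to the arm and its shadow over them, but I did not confirm it by eye because the picture budget was used up. The arm never worked near either one.
- **Small disagreement:** the post's measured distance from the hinge was 164 mm against 161.5 mm nominal, with about 6 N of residual side force at the wrist.

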